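# Hold back the index pin of a board holder

### The arm

A 6-joint arm with a two-finger parallel gripper is mounted at the origin on the work surface. World frame = base frame: x ahead of the robot, y to its left, z up, the work surface at z = 0. Lengths are in m, angles in degrees, forces in N, time in s.
With the tool pointing down it reaches from about 0.35 to 0.775 m from the base axis. Payload 7.3 kg.
Tool frame: the origin (TCP) lies at the very end of the fingers, on their centre line; the grasp point (between the pads) lies 19 mm behind it (hold_point_z is the distance from the TCP to the grasp point, in m); z points along the fingers, y is the direction in which the jaws open and shut (so a half turn about z gives the same grasp; the last joint's range is limited). The gripper opens to 92 mm and grips with 3 to 60 N. Pads are 19 mm wide; open, the fingers measure 130 mm over their backs; the gripper's body (75 mm by 190 mm) begins 47 mm behind the grasp point.
Start: joints at [-80.042, 19.595, 87.324, -0, 73.075, -8.365], TCP at [0.165, -0.498, 0.227] pointing down, gripper open.
Joint ranges: [-145.02, 145.02], [-44.19, 115.74], [2.07, 154.8], [-57.11, 237.11], [16.16, 152.29], [-177.93, 177.93]. Speed limits (degrees/s): [147.25, 147.25, 180, 180, 180, 180].

### API

Orientations are given as a 3x3 rotation matrix whose columns are the frame's x, y, z axes.
In Python, from workcell import * gives the robot as it stands.
- The arm moves only by the tool send_rows, never from a script. Its argument "motion" is a list that holds one entry, the list of rows, each a list of 5 numbers: the shift along the tool's x, y, z in m, then the turn about the tool's z in rad, then the opening, from 0 (shut) to 1 (fully open). In form: [[[x, y, z, twist, hand], ...]]. A call has exactly 10 rows; each row is the pose to reach, as a shift and turn from the pose commanded when the call began, along the tool's axes at that moment; what a row does not reach only later rows make up. A row lasts 1/10 s, in which the tool goes at most 50 mm and 8.59 degrees, less where a joint would pass 70% of its speed; a pose out of reach is approached as far as the arm can. A call with a gripper value outside its range is refused whole. The fingers move at their own pace and stop on an object; the grip force is fixed at half the most. Time passes only in rows, so rows that repeat a pose let the fingers close, or fill a call up. It gives the time, the measured TCP pose, the force and the opening at its end, in the units of the state.
- get_state(): the state, without advancing time (a new reading comes with each control period).
- read_camera(name): name is "side" or "top" or "wrist"; returns a dict with "image" (400x640x3 uint8, red, green, blue), "K" (3x3 intrinsics, pixels), "camera_from_world" (4x4, takes a point from world to camera coordinates). Camera axes: x right, y up, looking along -z (the intrinsics and any distortion apply to the point x, -y, -z); pixel columns grow to the right and rows downward; lengths in m; the calibration is good to about 2 mm. A picture is of the moment at which its call begins. There is no depth.
- job_done(): hands the job in, once; it reports no verdict.
The state is a dict: "time_s": time; "joint_pos": joint angles; "joint_vel": joint speeds; "joint_efforts": joint torques, N m; "position": TCP position; "tool_rot": TCP orientation; "contact_force": force on the tool from outside, world axes, zero at the start; "wrist_torque": the same for the moment, N m; "width": opening from 0.0 (shut) to 1.0 (fully open).
Only numpy, scipy, OpenCV 4.12 (cv2) and the standard library are available. Lean on these libraries where they do the work, as an engineer would, in place of code of your own. Each camera call takes 0.05 s, during which the arm holds its last target.

### The job

The lens tube parked over the index plunger of the board holder is in the way: lift it off and stand it upright on the rubber mat and let it go. Then take the plunger's knob, pull the sprung pin all the way up out of the turntable and keep it there: finish while still gripping the knob with the pin held fully back. Leave the tin, the jar and the screwdriver where they are.

Things in the scene. Friction and masses are not known exactly. Their poses are not given: they have to be found in the camera images.
- fixture: Board holder fixed to the bench, left or right: base plate 250 x 150 mm, turntable with a small board (nothing above 42 mm) and a grey bracket whose flat top, the deck, is 60 mm above the bench. Origin: centre of the base's underside, on the bench; x along its 250 mm side, z up. The deck spans x -90 to +10, y -38 to +38 mm; the plunger stands upright out of it at x -25 mm, y 0.
- knob_center (a point): Centre of the plunger's black knob, an upright cylinder 26 mm in diameter and 28 mm high, underside 12 mm and top 40 mm above the deck when the pin is seated (so this point is then 26 mm above the deck, 86 mm above the bench). It moves up with the plunger.
- plunger (a joint): Upward travel of the plunger in m: 0 seated (pin 10 mm deep in the turntable's hole), 0.010 the pin just leaves the hole, 0.016 fully back against its stop. A spring always pulls it down, with about 6 N when seated and 12 N fully back; it snaps back when let go.
- tube_center (a point): Centre (half-way up) of the loose lens extension tube: upright open ring, black with aluminium ends, 58 mm outside and 40 mm inside diameter, 50 mm high, 0.1 to 0.2 kg, z along its axis. At the start it stands on the deck around the knob (the knob's top is 10 mm below the tube's), so it must rise over 40 mm to come off.
- tube: The same tube, origin at the centre of its underside.
- mat: Dark rubber mat 180 x 180 mm, 3 mm thick, fixed on the bench on the other side from the holder. Origin: centre of its underside, on the bench; x and y along its sides, z up. A small tin stands on its corner at about x = +65, y = +65 mm; its middle is free.
- tin: Bystander: round steel tin, 40 mm in diameter, 28 mm high, on a corner of the mat; origin at the centre of its underside.
- jar: Bystander: glass jar, 48 mm in diameter, 70 mm high, standing behind the holder; origin at the centre of its underside.
- driver: Bystander: small screwdriver, 140 mm long, lying behind the mat; origin at mid-length on its underside.
Things that resemble listed ones, but are neither listed nor needed, are in the scene too. What is shaped like the tube but orange is not meant.

How it is judged:
By the outcome, as a careful person would: the job done as asked, in the order asked, and still so for the second after the job is handed in, while the arm keeps its last pose, push and grip.
It also fails if it takes over 54 s, if anything falls off the work surface, if the arm or the gripper's body presses on something with over 40 N, if the wrist force passes 120 N, or if a joint passes its speed limit or range.

## Working session

There is one attempt and no reset: what is moved stays moved. The work goes in short steps, Python scripts to look and compute and a tool call to move; the robot and the scene stay as the last step left them, time stands still between calls to the robot, and variables do not carry over. Pictures are saved under pics/ and viewed, and the job is handed in when it is done.

Besides the shell and the picture viewer there is one more tool, called as name(argument=value, ...) on one line, values as JSON. send_rows: Moves the arm, as the interface text tells. Its arguments: {"type":"object","properties":{"motion":{"type":"array"}},"required":["motion"]}

```bash
ls; mkdir -p pics; cat > h.py <<'E'
import numpy as np, cv2, json
from workcell import *
def snap(n,f):
    r=read_camera(n); cv2.imwrite('pics/%s.png'%f, r['image'][:,:,::-1]); 
    np.savez('pics/%s.npz'%f,**{k:np.array(v) for k,v in r.items()}); return r
def load(f): return dict(np.load('pics/%s.npz'%f,allow_pickle=True))
def ray(r,u,v):
    K=r['K'];T=r['camera_from_world'];d=np.linalg.inv(K)@[u,v,1]
    d=np.array([d[0],-d[1],-d[2]]);R=T[:3,:3]
    return -R.T@T[:3,3], R.T@d
def onz(r,u,v,z):
    o,d=ray(r,u,v); return o+d*(z-o[2])/d[2]
def proj(r,p):
    q=r['camera_from_world']@np.append(p,1);x=r['K']@[q[0],-q[1],-q[2]];return x[:2]/x[2]
E
python3 - <<'E'
from h import *
for n in ['side','top','wrist']:
    r=snap(n,n+'0'); print(n,[k for k in r], r['K'].tolist())
s=get_state(); print(s)
E
```

```text
pics
side ['image', 'K', 'camera_from_world'] [[402.3773410381073, 0.0, 319.8053480161671], [0.0, 402.3773410381073, 201.10433071119255], [0.0, 0.0, 1.0]]
top ['image', 'K', 'camera_from_world'] [[364.43223573778096, 0.0, 317.6680120976322], [0.0, 364.43223573778096, 202.513630864661], [0.0, 0.0, 1.0]]
wrist ['image', 'K', 'camera_from_world'] [[353.8271183384655, 0.0, 313.70391219490733], [0.0, 353.8271183384655, 204.2562887037698], [0.0, 0.0, 1.0]]
{'time_s': 0.15, 'joint_pos': array([-8.00410745e+01,  1.96278382e+01,  8.73628518e+01, -5.20049856e-04,
        7.30741627e+01, -8.36629094e+00]), 'joint_vel': array([-0.05099751, -0.05337178, -0.11293399, -0.03116534,  0.02613163,
       -0.0164884 ]), 'joint_efforts': array([ 1.21744688e-04, -4.31472552e+01, -2.44352710e+01,  7.17017613e-02,
        5.37579192e-02, -8.95319249e-05]), 'position': array([ 0.16502389, -0.49808607,  0.22621044]), 'tool_rot': array([[ 9.49286378e-01,  3.14412676e-01, -2.04304347e-04],
       [ 3.14412704e-01, -9.49285738e-01,  1.11333467e-03],
       [ 1.56103331e-04, -1.12110932e-03, -9.99999359e-01]]), 'contact_force': array([ 0.29034497,  0.2697866 , -0.09486018]), 'wrist_torque': array([-0.06346993,  0.00287972,  0.03640286]), 'width': 1.001999165711329}
```

View pics/top0.png

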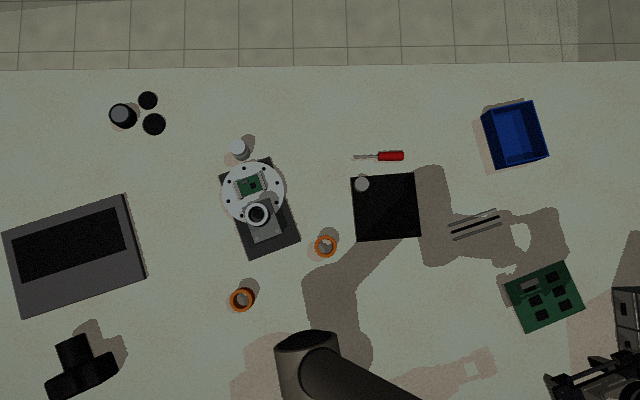

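View pics/side0.png

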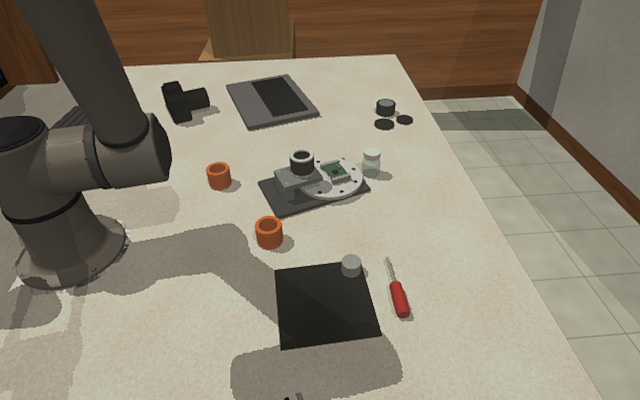

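View pics/wrist0.png

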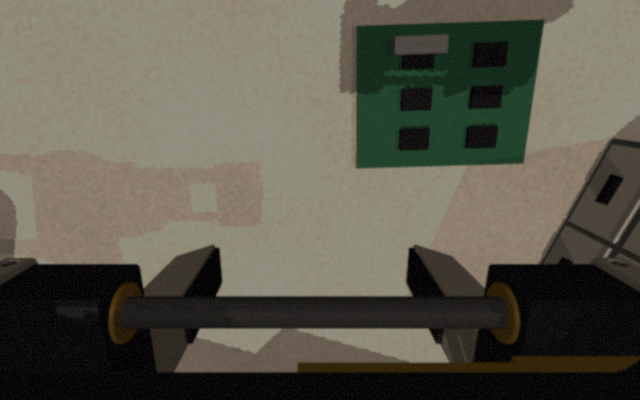

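The candidates for the tube in the top view are the black ring with a bright end at (257,214), orange rings at (325,246) and (241,299), and a lens-like cylinder at (122,116). The one at (257,214) stands on the grey bracket around the knob and isn't orange, so it fits. I'll confirm it in a crop and measure it.

```bash
python3 - <<'E'
from h import *
t=load('top0');s=load('side0')
c=lambda r,x,y,w,h,k:cv2.resize(r['image'][y:y+h,x:x+w],None,fx=k,fy=k,interpolation=cv2.INTER_NEAREST)
a=c(t,210,140,100,125,4);b=c(s,255,125,130,100,3)
o=np.zeros((500,800,3),np.uint8);o[:500,:400]=a;o[:300,400:790]=b
m=c(t,340,160,90,90,2); o[310:490,410:590]=m
cv2.imwrite('pics/crop0.png',o[:,:,::-1])
g=cv2.cvtColor(t['image'],cv2.COLOR_RGB2GRAY)
# mat
mk=(g<45).astype(np.uint8); mk[:, :335]=0; mk[:,430:]=0; mk[:150]=0;mk[250:]=0
cs=max(cv2.findContours(mk,0,2)[0],key=cv2.contourArea); rc=cv2.minAreaRect(cv2.convexHull(cs)); print(rc)
for p in cv2.boxPoints(rc): print(p, onz(t,*p,0.003).round(4))
print('ring',onz(t,257,214,.11), 'tin',onz(t,362,184,.028),'jar',onz(t,239,149,.07))
o_,_=ray(t,0,0);print('cam',o_, ray(s,0,0)[0])
E
```

```text
((385.51983642578125, 206.697998046875), (65.57293701171875, 65.1749267578125), 84.2894058227539)
[349.8317 177.3168] [ 0.6172 -0.0877  0.003 ]
[414.6832  170.83167] [ 0.6317 -0.2701  0.003 ]
[421.20798 236.0792 ] [ 0.4496 -0.278   0.003 ]
[356.35648 242.56433] [ 0.4362 -0.0993  0.003 ]
ring [0.51115233 0.15474382 0.11      ] tin [ 0.59350241 -0.11736242  0.028     ] jar [0.68601493 0.20674728 0.07      ]
cam [0.43225487 0.02145651 1.00175658] [ 0.4961337  -0.64189089  0.64578915]
```

View pics/crop0.png

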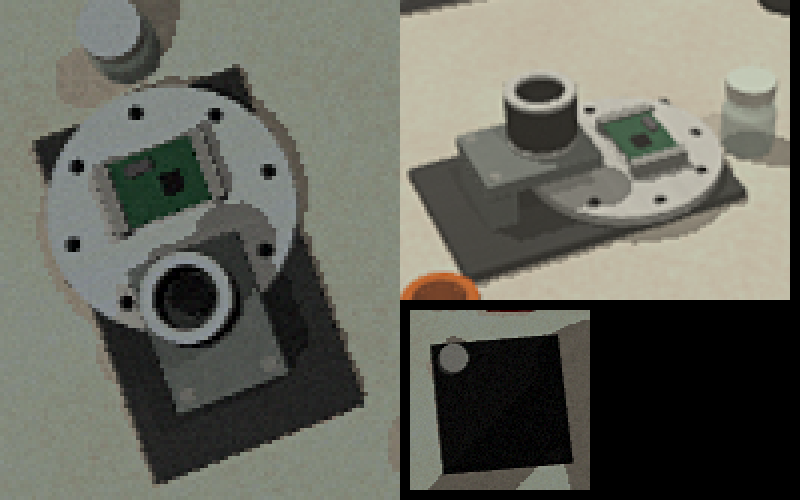

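The crop confirms it: a black tube with aluminium ends sits on the grey deck, ring centre about (256.5,214.5), with the knob inside. Next I'll refine the measurements.

```bash
python3 - <<'E'
from h import *
t=load('top0');s=load('side0')
def ring(r,x,y,w,h,th):
    g=cv2.cvtColor(r['image'],cv2.COLOR_RGB2GRAY)[y:y+h,x:x+w]
    m=(g>th).astype(np.uint8)
    out=[]
    for c in cv2.findContours(m,cv2.RETR_CCOMP,1)[0]:
        if len(c)>12:
            e=cv2.fitEllipse(c); out.append((e[0][0]+x,e[0][1]+y,*e[1],len(c)))
    return out
for th in (130,150,170): print('top',ring(t,240,198,32,32,th)); print('side',ring(s,284,146,32,32,th))
P=np.array([(40,145),(240,68),(365,400),(158,482)])/4+[210,140]
W=np.array([onz(t,*p,0.008) for p in P]);print(W.round(4),W.mean(0))
for p in [(300,157),(302,158)]:print(onz(s,*p,.11))
for X in [(.5112,.1547,.11)]: print(proj(s,X),proj(t,X))
E
```

```text
top [(255.7987585067749, 213.9351167678833, 21.3311710357666, 21.86849594116211, 62), (255.87077617645264, 213.91413497924805, 17.926387786865234, 18.51017189025879, 52), (246.8305549621582, 202.88087272644043, 10.576192855834961, 18.15516471862793, 48)]
side [(299.2323408126831, 155.32860469818115, 23.611061096191406, 34.938358306884766, 121), (301.07396125793457, 154.316011428833, 9.944331169128418, 17.703720092773438, 40)]
top []
side [(299.37632942199707, 155.31266593933105, 23.796680450439453, 34.57006072998047, 121), (300.9234142303467, 154.46120071411133, 11.073162078857422, 18.13006019592285, 42)]
top []
side [(299.2032299041748, 155.012188911438, 23.25926971435547, 33.87504196166992, 124), (301.068567276001, 154.47213077545166, 11.292779922485352, 18.395692825317383, 43)]
[[0.627  0.2712 0.008 ]
 [0.6784 0.1331 0.008 ]
 [0.4467 0.0507 0.008 ]
 [0.3952 0.1907 0.008 ]] [0.53681725 0.16144682 0.008     ]
[0.50522985 0.1445299  0.11      ]
[0.50971554 0.13993292 0.11      ]
[302.33418205 154.42863575] [257.01784404 213.98019074]
```

send_rows(motion=[[[0.03,-0.015,-0.005,0,1],[0.07,-0.037,-0.01,0,1],[0.115,-0.06,-0.015,0,1],[0.16,-0.085,-0.02,0,1],[0.205,-0.11,-0.02,0,1],[0.25,-0.13,-0.02,0,1],[0.295,-0.155,-0.02,0,1],[0.34,-0.185,-0.02,0,1],[0.37,-0.225,-0.02,0,1],[0.39,-0.27,-0.02,0,1]]])

```text
time_s: 1.15
position: [0.4506, -0.1249, 0.2463]
tool_rot: [[0.949, 0.315, 0.0], [0.315, -0.949, 0.0], [0.0, -0.0, -1.0]]
contact_force: [0.7, 1.3, 0.7]
width: 1.001
```

```bash
cat >> h.py <<'E'
def togo(x,y,z):
    s=get_state(); R=s['tool_rot']; d=np.array([x,y,z])-s['position']
    print('t',round(s['time_s'],2),'pos',s['position'].round(4),'F',s['contact_force'].round(1),'w',round(float(s['width']),3),'tool shift',(R.T@d).round(4),'yaw',np.degrees(np.arctan2(R[1,0],R[0,0])).round(2),'q',s['joint_pos'].round(0))
E
python3 -c "
from h import *
togo(.512,.155,.24)"
```

```text
t 1.15 pos [ 0.4506 -0.1249  0.2463] F [0.7 1.3 0.7] w 1.001 tool shift [ 0.1463 -0.2464  0.0063] yaw 18.33 q [-25.  13.  94.   0.  73.  47.]
```

send_rows(motion=[[[0.025,-0.045,0,0,1],[0.05,-0.085,0,0,1],[0.075,-0.125,0,0,1],[0.095,-0.16,0,0,1],[0.115,-0.19,0,0,1],[0.13,-0.215,0,0,1],[0.14,-0.232,0.005,0,1],[0.145,-0.241,0.007,0,1],[0.145,-0.241,0.007,0,1],[0.145,-0.241,0.007,0,1]]])

```text
time_s: 2.15
position: [0.5111, 0.147, 0.2396]
tool_rot: [[0.949, 0.314, -0.0], [0.314, -0.949, -0.001], [-0.001, 0.0, -1.0]]
contact_force: [0.3, 0.8, -0.2]
width: 0.999
```

```bash
python3 -c "
from h import *
togo(.512,.155,.24)
r=snap('wrist','w1')
print(proj(r,[.512,.155,.11]))"
```

```text
t 2.15 pos [0.5111 0.147  0.2396] F [ 0.3  0.8 -0.2] w 0.999 tool shift [ 0.0033 -0.0073 -0.0004] yaw 18.31 q [ 8. 20. 85. -0. 75. 79.]
[305.2996434  190.09766918]
```

View pics/w1.png

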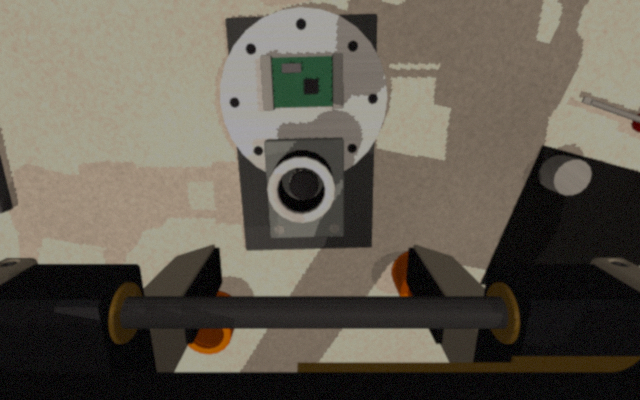

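The wrist view shows the tube ring at about (301,189), the knob dark inside it, and the deck square to the picture. I'll refine the ring centre from this view.

```bash
python3 - <<'E'
from h import *
r=load('w1')
g=cv2.cvtColor(r['image'],cv2.COLOR_RGB2GRAY)[150:230,260:345]
m=((g>140)).astype(np.uint8)
for c in cv2.findContours(m,cv2.RETR_CCOMP,1)[0]:
    if len(c)>30:
        e=cv2.fitEllipse(c); u,v=e[0][0]+260.5,e[0][1]+150.5; print(u,v,e[1],onz(r,u,v,.11).round(4))
# base corners
P=[(228,16),(376,14),(371,246),(246,248)]
W=np.array([onz(r,*p,0.008) for p in P]);print(W.round(4),W.mean(0))
D=[(265,140),(343,138),(343,236),(272,237)]
W=np.array([onz(r,*p,0.06) for p in D]);print(W.round(4),W.mean(0))
x=(W[0]+W[1]-W[2]-W[3]);print(np.degrees(np.arctan2(x[1],x[0])))
togo(.512,.155,.24)
E
```

```text
301.23849868774414 190.23189163208008 (63.23881530761719, 65.24830627441406) [0.5108 0.1582 0.11  ]
300.87572479248047 190.83753967285156 (48.895137786865234, 50.76288604736328) [0.5102 0.1583 0.11  ]
262.5086226463318 162.16201877593994 (4.358788967132568, 17.025175094604492) [0.5236 0.1958 0.11  ]
[[0.6315 0.2765 0.008 ]
 [0.6791 0.1376 0.008 ]
 [0.4441 0.0528 0.008 ]
 [0.3946 0.1945 0.008 ]] [0.53732781 0.16533816 0.008     ]
[[0.5338 0.2034 0.06  ]
 [0.5587 0.1337 0.06  ]
 [0.4646 0.1001 0.06  ]
 [0.4406 0.1693 0.06  ]] [0.49941808 0.1516216  0.06      ]
19.855201982710852
t 2.2 pos [0.5112 0.1468 0.2398] F [-0.7  0.  -0.1] w 0.999 tool shift [ 0.0033 -0.0076 -0.0002] yaw 18.28 q [ 8. 20. 85. -0. 75. 80.]
```

send_rows(motion=[[[0.0035,-0.0096,0,-0.02,1],[0.0035,-0.0096,0.01,-0.02,1],[0.0035,-0.0096,0.035,-0.02,1],[0.0035,-0.0096,0.065,-0.02,1],[0.0035,-0.0096,0.09,-0.02,1],[0.0035,-0.0096,0.115,-0.02,1],[0.0035,-0.0096,0.135,-0.02,1],[0.0035,-0.0096,0.15,-0.02,1],[0.0035,-0.0096,0.16,-0.02,1],[0.0035,-0.0096,0.165,-0.02,1]]])

```text
time_s: 3.2
position: [0.5111, 0.1577, 0.0736]
tool_rot: [[0.943, 0.333, -0.002], [0.333, -0.943, -0.0], [-0.002, -0.0, -1.0]]
contact_force: [0.0, -0.8, -0.6]
width: 1.001
```

send_rows(motion=[[[0,0,0,0,0.8],[0,0,0,0,0.7],[0,0,0,0,0.5],[0,0,0,0,0.5],[0,0,0,0,0.5],[0,0,0,0,0.5],[0,0,0,0,0.5],[0,0,0,0,0.5],[0,0,0,0,0.5],[0,0,0,0,0.5]]])

```text
time_s: 4.2
position: [0.5119, 0.158, 0.0752]
tool_rot: [[0.943, 0.333, 0.001], [0.333, -0.943, 0.0], [0.001, 0.0, -1.0]]
contact_force: [-1.8, 1.7, 4.9]
width: 0.627
```

```bash
python3 -c "
from h import *
togo(.5115,.157,.075)
r=snap('side','s2');cv2.imwrite('pics/s2c.png',cv2.resize(r['image'][80:230,220:420,::-1],None,fx=4,fy=4))"
```

```text
t 4.2 pos [0.5119 0.158  0.0752] F [-1.8  1.7  4.9] w 0.627 tool shift [-0.0007  0.0008  0.0002] yaw 19.46 q [ 9. 30. 97.  0. 53. 79.]
```

View pics/s2c.png

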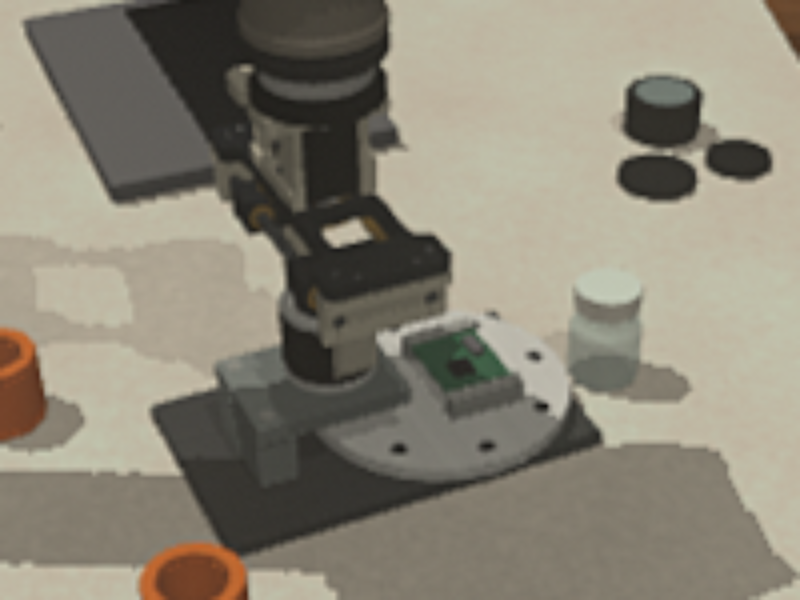

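The width of 57.7 mm shows the jaws are on the tube diameter, and the picture agrees. Lifting straight up.

send_rows(motion=[[[0,0,-0.005,0,0.5],[0,0,-0.012,0,0.5],[0,0,-0.025,0,0.5],[0,0,-0.04,0,0.5],[0,0,-0.055,0,0.5],[0,0,-0.075,0,0.5],[0,0,-0.095,0,0.5],[0,0,-0.11,0,0.5],[0,0,-0.12,0,0.5],[0,0,-0.12,0,0.5]]])

```text
time_s: 5.25
position: [0.5122, 0.158, 0.196]
tool_rot: [[0.943, 0.333, 0.002], [0.333, -0.943, 0.0], [0.002, 0.001, -1.0]]
contact_force: [-0.3, -0.7, -2.1]
width: 0.633
```

```bash
python3 -c "
from h import *
togo(.5337,-.184,.19)
r=snap('side','s3');cv2.imwrite('pics/s3c.png',cv2.resize(r['image'][80:230,220:420,::-1],None,fx=4,fy=4))
r=snap('wrist','w3')"
```

```text
t 5.25 pos [0.5122 0.158  0.196 ] F [-0.3 -0.7 -2.1] w 0.633 tool shift [-0.0937  0.3296  0.006 ] yaw 19.47 q [ 9. 22. 89. -0. 69. 79.]
```

View pics/s3c.png

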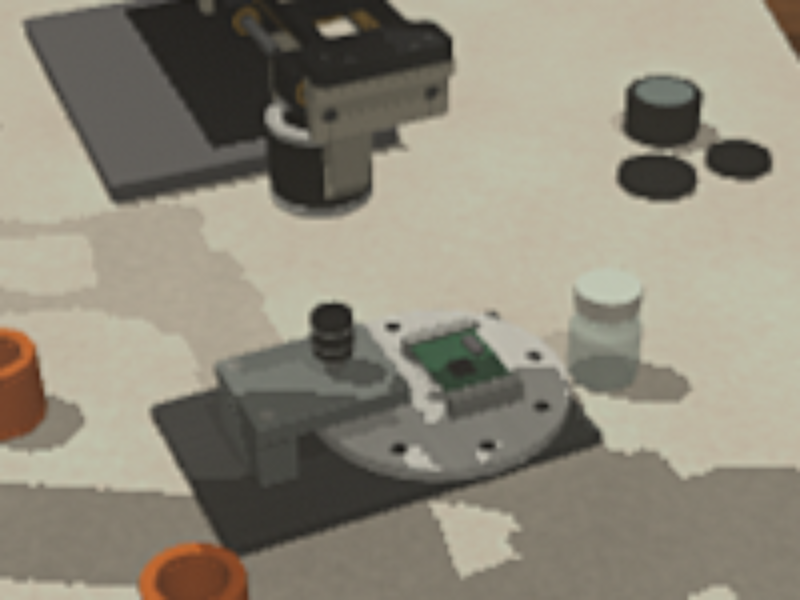

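The tube is clear of the knob and hangs upright. The bare knob shows at about (302,158) in the full side image. Next I carry it to the middle of the mat.

send_rows(motion=[[[-0.006,0.02,0,0,0.5],[-0.016,0.055,0,0,0.5],[-0.028,0.095,0,0,0.5],[-0.041,0.14,0,0,0.5],[-0.054,0.185,0,0,0.5],[-0.067,0.225,0,0,0.5],[-0.079,0.265,0,0,0.5],[-0.09,0.3,0,0,0.5],[-0.096,0.322,0.01,0,0.5],[-0.0985,0.332,0.02,0,0.5]]])

```text
time_s: 6.35
position: [0.5289, -0.19, 0.1732]
tool_rot: [[0.944, 0.331, -0.001], [0.331, -0.944, 0.0], [-0.001, -0.001, -1.0]]
contact_force: [-0.1, 1.3, -2.2]
width: 0.634
```

```bash
python3 -c "
from h import *
togo(.53,-.188,.018)
r=snap('side','s4');cv2.imwrite('pics/s4c.png',cv2.resize(r['image'][100:400,200:460,::-1],None,fx=2,fy=2))"
```

```text
t 6.35 pos [ 0.5289 -0.19    0.1732] F [-0.1  1.3 -2.2] w 0.634 tool shift [ 0.0019 -0.0014  0.1552] yaw 19.33 q [-28.  26.  86.  -0.  68.  43.]
```

View pics/s4c.png

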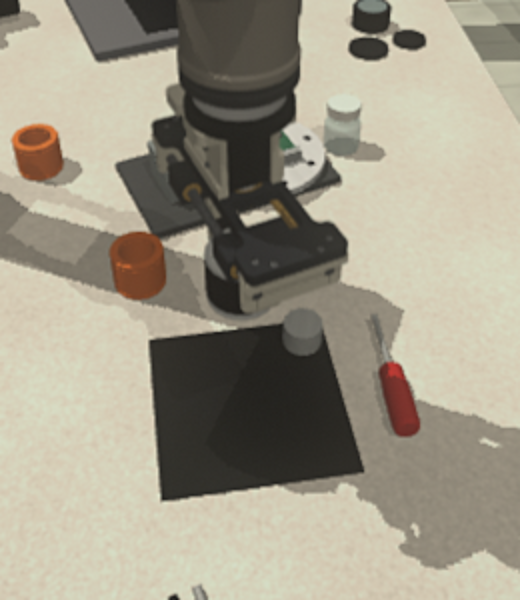

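send_rows(motion=[[[0,0,0.01,0,0.5],[0,0,0.03,0,0.5],[0,0,0.055,0,0.5],[0,0,0.08,0,0.5],[0,0,0.105,0,0.5],[0,0,0.125,0,0.5],[0,0,0.138,0,0.5],[0,0,0.146,0,0.5],[0,0,0.15,0,0.5],[0,0,0.15,0,0.5]]])

```text
time_s: 7.4
position: [0.5296, -0.1877, 0.0248]
tool_rot: [[0.943, 0.334, 0.0], [0.334, -0.943, -0.0], [0.0, 0.0, -1.0]]
contact_force: [0.7, -0.5, -1.3]
width: 0.633
```

```bash
python3 -c "
from h import *
togo(.53,-.188,.018)
r=snap('side','s5');cv2.imwrite('pics/s5c.png',cv2.resize(r['image'][220:370,240:440,::-1],None,fx=4,fy=4))"
```

```text
t 7.4 pos [ 0.5296 -0.1877  0.0248] F [ 0.7 -0.5 -1.3] w 0.633 tool shift [0.0003 0.0004 0.0068] yaw 19.49 q [-27.  37.  95.   0.  49.  43.]
```

View pics/s5c.png

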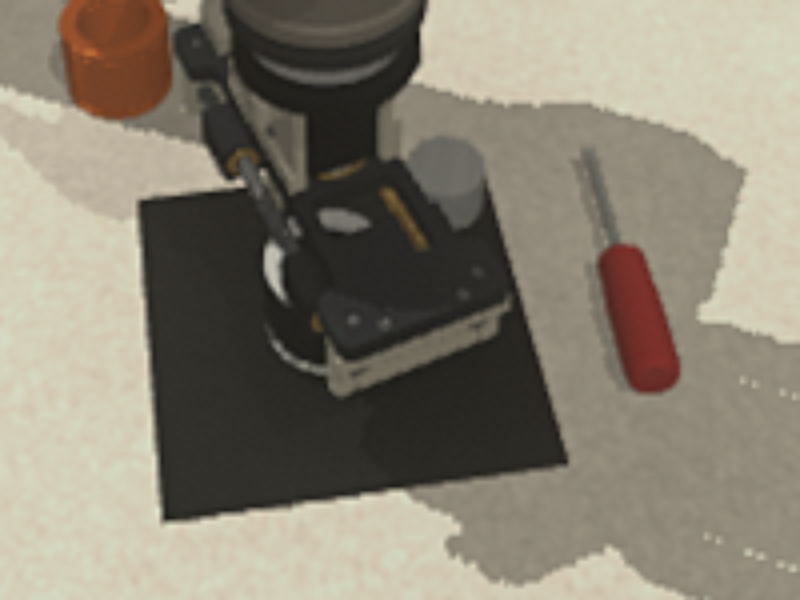

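send_rows(motion=[[[0,0,0.002,0,0.5],[0,0,0.004,0,0.5],[0,0,0.005,0,0.5],[0,0,0.006,0,0.5],[0,0,0.0065,0,0.5],[0,0,0.007,0,0.5],[0,0,0.007,0,0.5],[0,0,0.007,0,0.5],[0,0,0.007,0,0.5],[0,0,0.007,0,0.5]]])

```text
time_s: 8.45
position: [0.5294, -0.188, 0.0182]
tool_rot: [[0.943, 0.333, 0.0], [0.333, -0.943, -0.0], [0.0, 0.0, -1.0]]
contact_force: [-2.3, 0.5, 6.0]
width: 0.634
```

Contact shows as +6 N upward, so the tube is standing on the mat. I'll open and then rise.

send_rows(motion=[[[0,0,0,0,0.65],[0,0,0,0,0.7],[0,0,0,0,0.8],[0,0,0,0,0.9],[0,0,0,0,0.95],[0,0,0,0,0.95],[0,0,0,0,0.95],[0,0,0,0,0.95],[0,0,0,0,0.95],[0,0,0,0,0.95]]])

```text
time_s: 9.45
position: [0.5294, -0.1879, 0.0177]
tool_rot: [[0.943, 0.333, 0.0], [0.333, -0.943, -0.0], [-0.0, 0.0, -1.0]]
contact_force: [-0.9, 0.1, 0.9]
width: 0.953
```

send_rows(motion=[[[0,0,-0.01,0,0.95],[0,0,-0.025,0,0.95],[0,0,-0.045,0,0.95],[0,0,-0.07,0,0.95],[0,0,-0.095,0,0.95],[0,0,-0.12,0,0.95],[0,0,-0.14,0,0.95],[0,0,-0.155,0,0.95],[0,0,-0.165,0,0.95],[0,0,-0.17,0,0.95]]])

```text
time_s: 10.45
position: [0.5296, -0.1881, 0.189]
tool_rot: [[0.943, 0.333, 0.002], [0.333, -0.943, -0.001], [0.001, 0.001, -1.0]]
contact_force: [0.4, 0.1, -0.5]
width: 0.95
```

```bash
python3 - <<'E'
from h import *
togo(.5118,.157,.19)
r=snap('side','s6');cv2.imwrite('pics/s6c.png',cv2.resize(r['image'][100:370,240:440,::-1],None,fx=2,fy=2))
# knob in s3
for n in ['s3','s6']:
    a=load(n)['image']; g=cv2.cvtColor(a,cv2.COLOR_RGB2GRAY)[150:175,292:314]; print(n); 
    for row in g: print(' '.join('%3d'%v for v in row))
    break
s=load('s6')
for X in [(.5118,.157,.1),(.5118,.157,.072)]: print(proj(s,X))
E
```

```text
t 10.45 pos [ 0.5296 -0.1881  0.189 ] F [ 0.4  0.1 -0.5] w 0.95 tool shift [ 0.0982 -0.3313 -0.0013] yaw 19.47 q [-27.  25.  85.  -0.  70.  43.]
s3
183 184 185 187 186 184 183 184 185 186 185 186 186 186 183 184 184 183 184 182 181 183
184 185 186 187 186 186 184 184 185 186 186 186 185 186 183 184 184 185 185 184 184 186
186 186 186 187 186 186 186 185 183 183 184 185 185 184 185 185 185 185 185 186 185 184
187 187 186 188 187 186 187 189 187 186 186 187 187 185 184 184 184 183 182 184 184 183
187 186 186 187 187 187 190 194 196 197 198 184 192 195 189 186 185 184 185 185 185 184
187 187 186 186 188 190 197 180 166 163 167 133 151 163 172 189 191 187 187 187 185 187
188 187 187 187 190 196 177 111  57  32  25  28  25  37 100 155 186 189 188 186 186 186
189 187 187 188 193 179  98  33  34  39  41  42  42  37  28  68 176 193 189 187 186 186
189 187 188 188 198 130  51  36  43  45  45  45  45  44  39  39 178 198 189 187 186 186
188 187 188 188 198 119  38  41  45  47  45  47  46  47  41  23 169 197 191 189 188 187
186 187 187 188 198 120  40  40  46  47  47  46  46  48  41  29 139 172 
[... 603 characters left out ...]
  41  94 118 121 120 118 115
105 105 105 106 107 111  69  36  53  72  68  65  65  57  41  34 110 124 121 122 120 120
104 103 109 106 106 109  93  68  43  36  36  35  39  41  49  62 101 110 106 105 118 122
110 110 117 113 106 105 109 102  82  63  57  56  58  58  69  82  81  78  77  76  99 108
120 118 119 120 113 105 105 108 108  84  77  79  76  74  75  82  83  81  80  80  78  77
118 118 118 119 121 114 110 106 107  80  69  75  73  77  82  84  84  81  82  81  83  82
118 117 118 119 119 120 119 113 111  98  76  73  73  81  83  83  81  81  82  82  83  83
118 119 118 118 118 117 117 118 119 122 107  85  78  79  79  79  80  81  81  81  82  79
[302.71720781 157.36847512]
[303.19867564 166.91374506]
```

View pics/s6c.png

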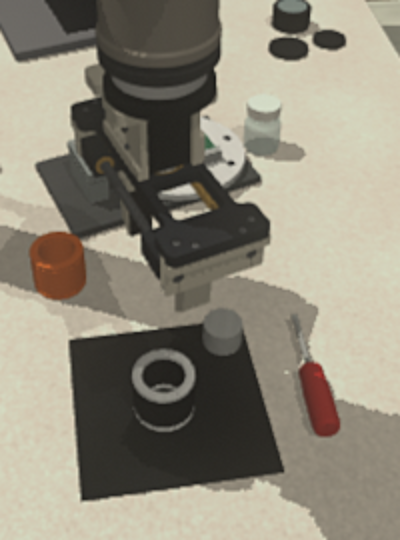

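View pics/w3.png

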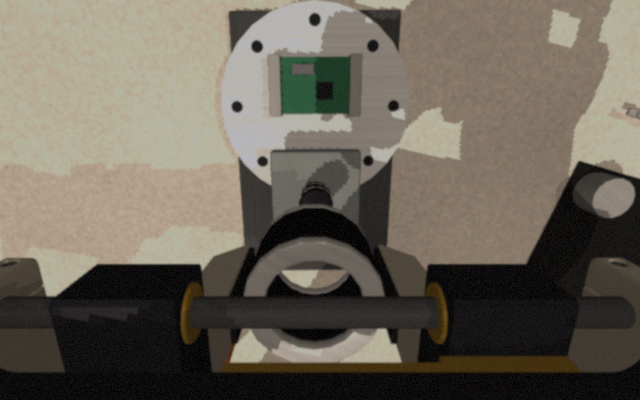

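The tube stands upright on the middle of the mat, released, and the tin and screwdriver are untouched. Now back to the knob.

send_rows(motion=[[[0.006,-0.02,0,0,0.95],[0.016,-0.055,0,0,0.95],[0.028,-0.095,0,0,0.95],[0.041,-0.14,0,0,0.95],[0.054,-0.185,0,0,0.9],[0.067,-0.225,0,0,0.9],[0.079,-0.265,0,0,0.8],[0.09,-0.3,0,0,0.8],[0.096,-0.322,0,0,0.7],[0.0985,-0.331,0,0,0.7]]])

```text
time_s: 11.5
position: [0.5111, 0.159, 0.1869]
tool_rot: [[0.942, 0.336, -0.002], [0.336, -0.942, -0.0], [-0.001, -0.0, -1.0]]
contact_force: [0.9, 0.2, 1.5]
width: 0.709
```

```bash
python3 - <<'E'
from h import *
togo(.5125,.157,.071)
r=snap('wrist','w7'); print(proj(r,[.5125,.157,.1]))
w=load('w3');print('knob top in w3',onz(w,315,187,.1))
t=snap('top','t7')
s=get_state();print(s['position'])
E
```

```text
t 11.5 pos [0.5111 0.159  0.1869] F [0.9 0.2 1.5] w 0.709 tool shift [0.0008 0.0024 0.1159] yaw 19.62 q [ 9. 23. 89.  0. 68. 79.]
[317.27169288 208.56725514]
knob top in w3 [0.52607881 0.16220074 0.1       ]
[0.51152417 0.15757286 0.18707436]
```

View pics/w7.png

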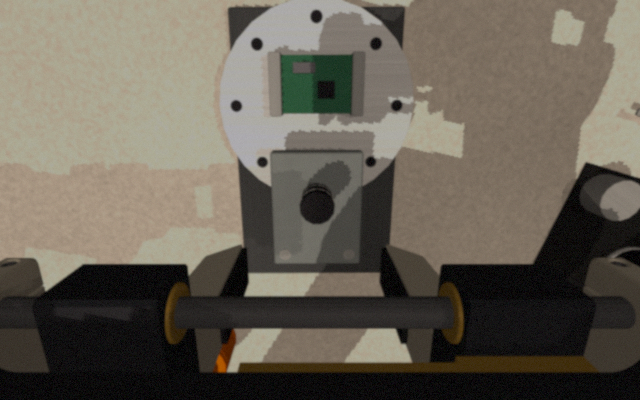

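View pics/t7.png

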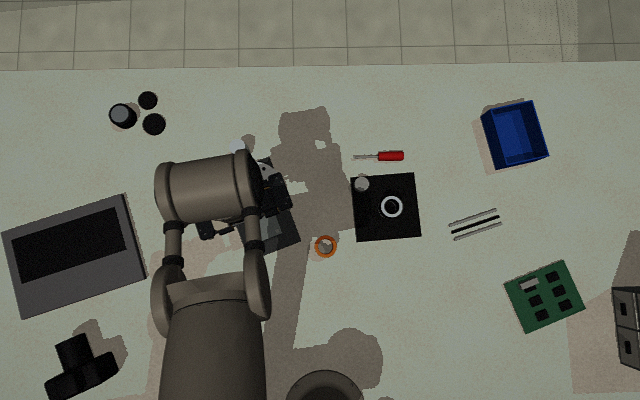

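The knob top is at (317,206), about 2 mm ahead of the prediction, so I'll aim for x 0.5135. The tube shows on the mat at (392,207) in the top view, upright and clear of the tin. Descending.

send_rows(motion=[[[0.0015,0,0.005,0,0.7],[0.0015,0,0.02,0,0.7],[0.0015,0,0.04,0,0.7],[0.0015,0,0.06,0,0.7],[0.0015,0,0.08,0,0.7],[0.0015,0,0.096,0,0.7],[0.0015,0,0.108,0,0.7],[0.0015,0,0.115,0,0.7],[0.0015,0,0.118,0,0.7],[0.0015,0,0.119,0,0.7]]])

```text
time_s: 12.6
position: [0.5136, 0.1572, 0.0688]
tool_rot: [[0.943, 0.333, 0.0], [0.333, -0.943, -0.0], [0.0, 0.0, -1.0]]
contact_force: [0.0, 0.4, 0.0]
width: 0.705
```

send_rows(motion=[[[0,0,0,0,0.5],[0,0,0,0,0.4],[0,0,0,0,0.3],[0,0,0,0,0.2],[0,0,0,0,0.1],[0,0,0,0,0.1],[0,0,0,0,0.1],[0,0,0,0,0.1],[0,0,0,0,0.1],[0,0,0,0,0.1]]])

```text
time_s: 13.6
position: [0.5136, 0.1572, 0.0688]
tool_rot: [[0.943, 0.333, 0.0], [0.333, -0.943, -0.0], [0.0, 0.001, -1.0]]
contact_force: [2.0, -3.5, 2.6]
width: 0.278
```

```bash
python3 - <<'E'
from h import *
togo(.5135,.1575,.068)
r=snap('side','s8');cv2.imwrite('pics/s8c.png',cv2.resize(r['image'][90:220,240:390,::-1],None,fx=4,fy=4))
E
```

```text
t 13.6 pos [0.5136 0.1572 0.0688] F [ 2.  -3.5  2.6] w 0.278 tool shift [ 0.0001 -0.0003  0.0008] yaw 19.47 q [ 9. 31. 97. -0. 52. 79.]
```

View pics/s8c.png

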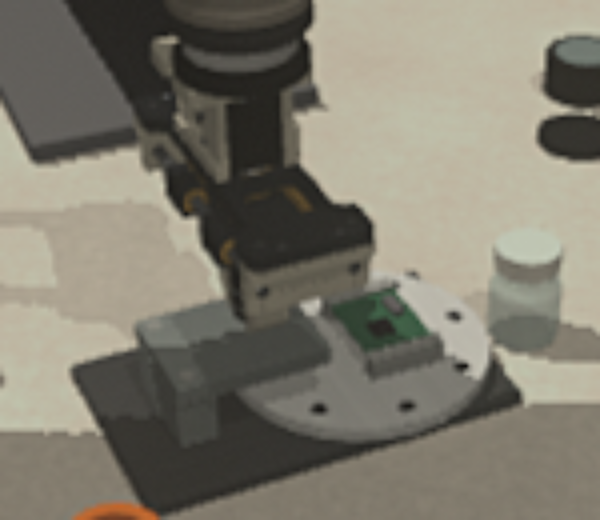

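The width of 25.6 mm matches the 26 mm knob. I'll pull up slowly and watch the force.

send_rows(motion=[[[0,0,-0.001,0,0.1],[0,0,-0.002,0,0.1],[0,0,-0.003,0,0.1],[0,0,-0.004,0,0.1],[0,0,-0.005,0,0.1],[0,0,-0.006,0,0.1],[0,0,-0.007,0,0.1],[0,0,-0.008,0,0.1],[0,0,-0.008,0,0.1],[0,0,-0.008,0,0.1]]])

```text
time_s: 14.65
position: [0.5135, 0.1571, 0.0755]
tool_rot: [[0.943, 0.333, -0.0], [0.333, -0.943, -0.001], [-0.001, 0.0, -1.0]]
contact_force: [4.5, -3.7, -8.8]
width: 0.279
```

send_rows(motion=[[[0,0,-0.001,0,0.1],[0,0,-0.002,0,0.1],[0,0,-0.003,0,0.1],[0,0,-0.004,0,0.1],[0,0,-0.005,0,0.1],[0,0,-0.006,0,0.1],[0,0,-0.007,0,0.1],[0,0,-0.007,0,0.1],[0,0,-0.007,0,0.1],[0,0,-0.007,0,0.1]]])

```text
time_s: 15.65
position: [0.5134, 0.1571, 0.0821]
tool_rot: [[0.943, 0.333, -0.001], [0.333, -0.943, -0.001], [-0.001, 0.0, -1.0]]
contact_force: [5.4, -3.1, -11.0]
width: 0.275
```

Force tracks the spring, about 11 N at 13.3 mm. On to the stop.

send_rows(motion=[[[0,0,-0.0003,0,0.1],[0,0,-0.0006,0,0.1],[0,0,-0.0009,0,0.1],[0,0,-0.0012,0,0.1],[0,0,-0.0015,0,0.1],[0,0,-0.0018,0,0.1],[0,0,-0.002,0,0.1],[0,0,-0.002,0,0.1],[0,0,-0.002,0,0.1],[0,0,-0.002,0,0.1]]])

```text
time_s: 16.65
position: [0.5134, 0.1571, 0.084]
tool_rot: [[0.943, 0.333, -0.001], [0.333, -0.943, -0.001], [-0.001, 0.0, -1.0]]
contact_force: [6.4, -4.5, -12.1]
width: 0.28
```

send_rows(motion=[[[0,0,-0.0003,0,0.1],[0,0,-0.0006,0,0.1],[0,0,-0.0009,0,0.1],[0,0,-0.0012,0,0.1],[0,0,-0.0015,0,0.1],[0,0,-0.0015,0,0.1],[0,0,-0.0015,0,0.1],[0,0,-0.0015,0,0.1],[0,0,-0.0015,0,0.1],[0,0,-0.0015,0,0.1]]])

```text
time_s: 17.65
position: [0.5134, 0.1571, 0.085]
tool_rot: [[0.943, 0.333, -0.001], [0.333, -0.943, -0.001], [-0.001, 0.0, -1.0]]
contact_force: [6.2, -2.8, -15.2]
width: 0.275
```

```bash
python3 - <<'E'
from h import *
togo(.5135,.1575,.085)
r=snap('side','s9');cv2.imwrite('pics/s9c.png',cv2.resize(r['image'][110:200,260:360,::-1],None,fx=6,fy=6))
E
```

```text
t 17.65 pos [0.5134 0.1571 0.085 ] F [  6.2  -2.8 -15.2] w 0.275 tool shift [ 0.0002 -0.0003 -0.    ] yaw 19.46 q [ 9. 30. 96. -0. 54. 79.]
```

View pics/s9c.png

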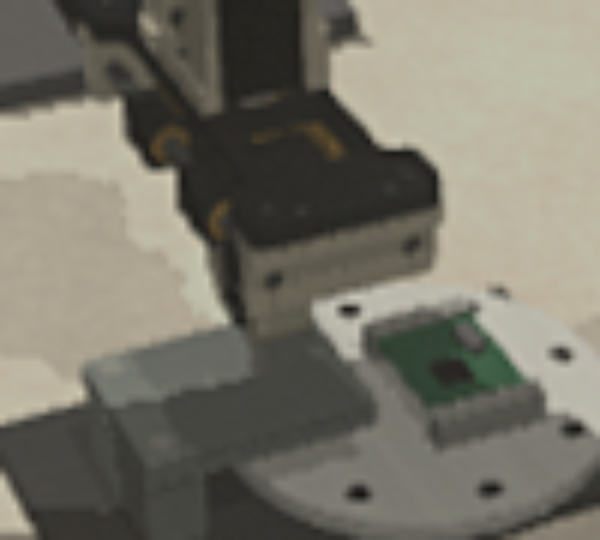

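Travel is 16.2 mm and the last 1 mm cost 3 N, against about 0.4 N/mm from the spring alone, so it's at the stop. I'll add a small preload to confirm.

send_rows(motion=[[[0,0,-0.0002,0,0.1],[0,0,-0.0004,0,0.1],[0,0,-0.0006,0,0.1],[0,0,-0.0008,0,0.1],[0,0,-0.0008,0,0.1],[0,0,-0.0008,0,0.1],[0,0,-0.0008,0,0.1],[0,0,-0.0008,0,0.1],[0,0,-0.0008,0,0.1],[0,0,-0.0008,0,0.1]]])

```text
time_s: 18.7
position: [0.5133, 0.1571, 0.085]
tool_rot: [[0.943, 0.333, -0.002], [0.333, -0.943, -0.001], [-0.002, 0.0, -1.0]]
contact_force: [10.0, -2.5, -21.8]
width: 0.276
```

send_rows(motion=[[[0,0,0,0,0.1],[0,0,0,0,0.1],[0,0,0,0,0.1],[0,0,0,0,0.1],[0,0,0,0,0.1],[0,0,0,0,0.1],[0,0,0,0,0.1],[0,0,0,0,0.1],[0,0,0,0,0.1],[0,0,0,0,0.1]]])

```text
time_s: 19.7
position: [0.5134, 0.1571, 0.0851]
tool_rot: [[0.943, 0.333, -0.002], [0.333, -0.943, -0.001], [-0.002, 0.0, -1.0]]
contact_force: [9.5, -2.1, -23.2]
width: 0.273
```

```bash
python3 - <<'E'
from h import *
togo(.5135,.1575,.085)
r=snap('side','s10');snap('wrist','w10')
togo(.5135,.1575,.085)
E
```

```text
t 19.7 pos [0.5134 0.1571 0.0851] F [  9.5  -2.1 -23.2] w 0.273 tool shift [ 0.0002 -0.0003  0.0001] yaw 19.45 q [ 9. 30. 96. -0. 54. 79.]
t 19.8 pos [0.5134 0.1571 0.085 ] F [  9.7  -2.8 -22.2] w 0.277 tool shift [ 0.0003 -0.0003  0.    ] yaw 19.45 q [ 9. 30. 96. -0. 54. 79.]
```

View pics/s10.png

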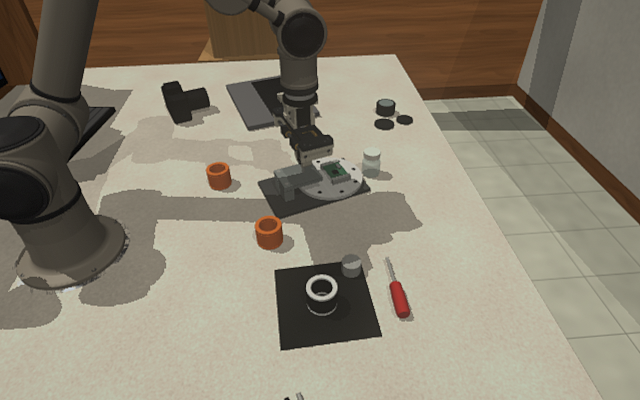

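View pics/w10.png

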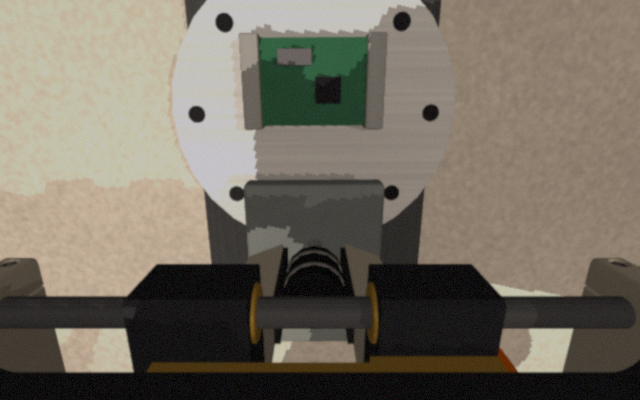

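The side view shows the tube upright on the mat at (321,293), with the tin, jar and screwdriver in place. The wrist view shows the knob between the pads at (315,280). The height is stuck at 0.085 m while force rose to a steady 22 N, so the pin is hard against its stop. Handing in.

```bash
python3 -c "
from h import *
print(job_done()); togo(.5135,.1575,.085)"
```

```text
the job is handed in; nothing more can be done
None
the job is handed in; nothing more can be done
```

The job is handed in at about 20 s of the 54 s allowed. The tube is off the plunger and the pin is held fully back with the gripper still on the knob.

- **Tube:** I lifted it straight off the knob and set it on the middle of the rubber mat. I opened the gripper after feeling 6 N of contact. The last side picture shows it upright, and the tin, jar and screwdriver look unmoved.
- **Plunger:** I gripped the knob at 25.6 mm opening, against its 26 mm diameter, and pulled it up 16.2 mm. At the end the height stayed at 0.085 m while the pull rose to a steady 22 N. That is more than the spring's 12 N, so the pin is against its stop. There was no sign of slipping.
- **Disagreements:** the camera estimates of the tube and knob positions differed by about 2–3 mm, and the jaws absorbed that. About 10 N of sideways force remained at the end, probably from a slight off-centre grip.
- **Not checked:** I got no state reading after the hand-in, because the system accepted no further calls. So the second after it is unconfirmed.

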